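# Turn the scanning turntable to face the scanner and start the scan

## Robot

A 6-joint arm with a two-finger parallel gripper is mounted at the origin on the work surface. World frame = base frame: x ahead of the robot, y to its left, z up, the work surface at z = 0. Lengths are in mm, angles in rad, forces in N, time in s.
With the tool pointing down it reaches from about 300 to 775 mm from the base axis. Payload 14.6 kg.
Tool frame: the origin (TCP) lies at the very end of the fingers, on their centre line; the grasp point (between the pads) lies 19 mm behind it; z points along the fingers, y is the line along which they close (so a half turn about z gives the same grasp; the last joint's range is limited). The gripper opens to 94 mm and grips with 3 to 60 N. Pads are 16 mm wide; open, the fingers measure 119 mm over their backs; the gripper's body (75 mm by 177 mm) begins 78 mm behind the grasp point.
Start: joints at [1.19, 0.3, 1.521, -0, 1.321, -0.067], TCP at [169.769, 523.133, 205.446] pointing down, gripper open.
Joint ranges: [-3.03, 3.03], [-0.79, 2.21], [0.23, 2.52], [-1.04, 4.18], [0, 3.07], [-2.55, 2.55]. Speed limits (rad/s): [2.22, 2.22, 2.57, 3.14, 3.14, 3.14].

## Interface

Orientations are given as [roll, pitch, yaw] about the fixed x, y, z axes, in that order (R = Rz(yaw) Ry(pitch) Rx(roll)).
In Python, from cell import manip gives the robot as it stands.
- The arm moves only by the tool servo_tool, never from a script. Its argument "motion" is a list that holds one entry, the list of rows, each a list of 7 numbers: the shift along the world's x, y, z as a fraction of full scale, then the turn, a rotation vector about the world's x, y, z as a fraction of full scale, then the closure, from 0 (fully open) to 1 (shut). In form: [[[x, y, z, rx, ry, rz, gripper], ...]]. A call has 1 to 10 rows; each row is the pose to reach, as a shift and turn from the pose commanded when the call began, turning the shorter way round; what a row does not reach only later rows make up. Full scale, the value 1, is 0.5 m for a shift and pi rad for a turn. A row lasts 1/10 s, in which the tool goes at most 50 mm and 8.59 degrees, less where a joint would pass 70% of its speed; a pose out of reach is approached as far as the arm can. A call with a number of a shift or a turn outside -1 to 1 is refused whole. A call with a gripper value outside its range is refused whole. The fingers move at their own pace and stop on an object; "newtons" is the grip in N (left out, the last holds). Time passes only in rows, so rows that repeat a pose let the fingers close. It gives the time, the measured TCP pose, the force, the opening and the grip force at its end, in the units of the state.
- manip.read_state(): the state, without advancing time (a new reading comes with each control period).
- manip.camera(name): name is "scene" or "top" or "wrist"; returns a dict with "frame" (384x512x3 uint8, red, green, blue), "range_z" (384x512 float32, mm along the optical axis (not along the pixel's ray), 0 where there is no reading), "vfov" (degrees; the focal length in pixels is half the picture's height over the tangent of half this angle, whatever the lens; pixels are square), "cx", "cy" (the principal point, pixels), "cam_to_world" (4x4, takes a point from camera to world coordinates). Camera axes: x right, y down, z forward; pixel columns grow to the right and rows downward; lengths in mm; the calibration is good to about 2 mm. The wrist camera is an equidistant fisheye: a pixel r from the principal point sees the ray r / f radians off the axis. A picture is of the moment at which its call begins.
- manip.sign_off(): hands the job in; it is judged then, once.
The state is a dict: "clock": time; "joints": joint angles; "qd": joint speeds; "effort": joint torques, N m; "eef_pos": TCP position; "eef_rot": TCP orientation; "wrist_force": force on the tool from outside, world axes, zero at the start; "moment": the same for the moment, N m; "finger_gap": finger opening in mm; "finger_force": force on a finger pad.
Only numpy, scipy, OpenCV 4.12 (cv2) and the standard library are available. Lean on these libraries where they do the work, as an engineer would, in place of code of your own. Each camera call takes 0.05 s, during which the arm holds its last target. There are 200 camera calls.

## Task

Make the model car on the scanning turntable point its nose straight at the scanner's middle lens: gently turn the turntable by pushing on its orange arms with a finger, without touching or lifting the car. When the car faces the lens and is at rest, press the green start button on the white control pod all the way down and let it go. Do not press the button earlier, and leave the scanner and everything else on the table where it is.

Things in the scene. Friction and masses are not known exactly. Their poses are not given: they have to be found in the camera images.
- turntable: Black platter (radius 75 mm, top 38 mm above the table) with four level orange arms along its own +x, -x, +y, -y, each 12 mm wide, 24 to 38 mm above the table, reaching 140 mm from the axis; free air between and under them. Origin on the vertical axis at table height, z up. Turns either way without stops, stays where left; friction about 0.06 N m (0.5 N at the arms). Its foot is fixed to the table.
- car: Grey printed model car, 108 x 46 x 35 mm, 50 to 100 g, standing loose within 12 mm of the middle of the platter, at any angle to the arms, and riding round with it. Origin at the centre of its underside (38 mm above the table), +x to its nose, z up. Nose: long low bonnet with a yellow stripe and two yellow headlamps; tail: red raised wing.
- scanner_lens (a point): Front of the scanner's middle lens (blue ring), 80 mm above the table, 195 mm from the turntable's axis. The scanner is a white bar 150 mm wide and 52 mm high (top 107 mm above the table) on a dark foot fixed to the table; it always looks at the turntable, standing somewhere beyond it as seen from the robot.
- start_button_top (a point): Centre of the top of the green round start button (radius 17 mm), on a white control pod (85 x 85 x 26 mm, fixed to the table) to the left or to the right of the turntable. It is pressed straight down, travel 6 mm.
- start_button (a joint): How far the start button is pressed: 0 up, 0.006 m fully down; springs back, fully down takes 4 N.
- bin: Blue open parts bin, 100 x 85 x 40 mm, bystander on the other side from the control pod; origin at the centre of its underside.
- boat_a: Blue printed toy boat, about 56 x 30 x 39 mm, bystander; origin at the centre of its underside.
- boat_b: Second blue printed toy boat, about 56 x 30 x 39 mm, bystander; origin at the centre of its underside.
- cow: Black printed cow figure, about 70 x 24 x 61 mm, bystander; origin on the table below its body.
- figure: Orange printed game piece, 38 mm wide, 58 mm high, bystander beside the turntable; origin at the centre of its underside.
- spool: Spool of green filament lying flat, radius 80 mm, 55 mm high, bystander; origin at the centre of its underside.
- scraper: Spatula for lifting prints, 200 mm long, bystander lying flat on the left; origin in its underside, handle along its own -x.
- scanner: The fixed scanner and its foot (foot 100 x 90 mm, its middle 240 mm from the turntable's axis). Its origin lies on the turntable's axis at table height and its +x points from there to the lens.

How it is judged:
By the outcome, as a careful person would: the job done as asked, in the order asked, and still so for the second after the job is handed in, with the robot touching nothing.
It also fails if it takes over 67 s, if anything falls off the work surface, if the arm or the gripper's body presses on something with over 40 N, if the wrist force passes 120 N, or if a joint passes its speed limit or range.

## Working session

There is one attempt and no reset: what is moved stays moved. The work goes in short steps, Python scripts to look and compute and a tool call to move; the robot and the scene stay as the last step left them, time stands still between calls to the robot, and variables do not carry over. Pictures are saved under pics/ and viewed, at most 10 in all, crops included, and the job is handed in when it is done.

Besides the shell and the picture viewer there is one more tool, called after "Request:" in YAML: its name, and indented under it one key for each argument. servo_tool: Moves the arm, as the interface text tells. Its arguments: {"type":"object","properties":{"motion":{"type":"array"},"newtons":{"type":"number"}},"required":["motion"]}

```bash
mkdir -p pics; cat > h.py <<'E'
import numpy as np, cv2
from cell import manip
def cam(n):
    c=manip.camera(n); f=192/np.tan(np.radians(c["vfov"])/2); c["f"]=f
    v,u=np.mgrid[0:384,0:512]; z=c["range_z"].astype(float)
    P=np.stack([(u-c["cx"])/f*z,(v-c["cy"])/f*z,z,np.ones_like(z)],-1)@np.array(c["cam_to_world"]).T
    P=P[...,:3]; P[z<=0]=np.nan; c["P"]=P; return c
def save(c,n): cv2.imwrite("pics/"+n+".png",c["frame"][...,::-1])
E
python3 - <<'E'
from h import *
for n in("top","scene"):
    c=cam(n); save(c,n+"0"); np.savez("/tmp/"+n,P=c["P"],im=c["frame"]); print(n,np.array(c["cam_to_world"]).round(2).tolist(),c["f"])
s=manip.read_state(); print(s["clock"],s["eef_pos"],s["eef_rot"],s["finger_gap"])
E
```

```text
top [[0.02, -1.0, 0.03, 501.5], [-1.0, -0.02, -0.0, 2.34], [0.0, -0.03, -1.0, 1571.9], [0.0, 0.0, 0.0, 1.0]] 414.4091037802209
scene [[-0.52, 0.66, -0.54, 1336.07], [0.85, 0.41, -0.33, 487.37], [0.0, -0.63, -0.78, 1184.63], [0.0, 0.0, 0.0, 1.0]] 436.2388212125475
0.1 [169.68901344 522.91908313 204.94795441] [-3.14057755e+00 -9.49240581e-05  2.82778303e+00] 93.8172261981971
```

View pics/top0.png

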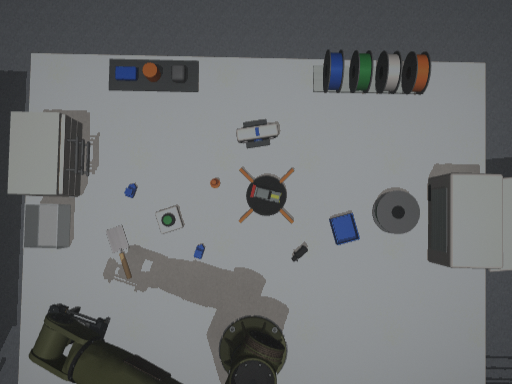

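View pics/scene0.png

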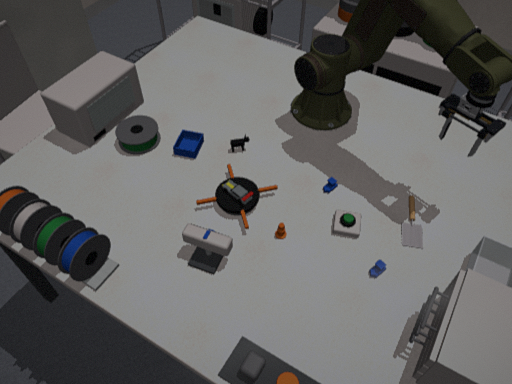

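The top view shows the turntable at about (266,196), the car with its nose to the right (yellow at 276,197), the scanner at (258,132), the button at (168,220) and the figure at (215,183). The scene view agrees. Next I'll measure these.

```bash
cat >> h.py <<'E'
def measure(c,t0=None,verbose=1):
    P=c["P"]; im=c["frame"]; hsv=cv2.cvtColor(im,cv2.COLOR_RGB2HSV); H,S,V=[hsv[...,i].astype(int) for i in range(3)]
    r={}
    X,Y,Z=P[...,0],P[...,1],P[...,2]
    reg=(X>300)&(X<900)&(abs(Y)<480)
    o=reg&(H<16)&(H>4)&(S>130)&(V>90)&(Z>25)&(Z<48)&(np.hypot(X-480,Y+35)<165)
    r["orange"]=P[o]
    g=reg&(H>45)&(H<85)&(S>90)&(Y>100)&(Z>20)&(Z<50); r["green"]=P[g]
    near=reg&(np.hypot(X-480,Y+35)<70)&(Z>42)
    r["car"]=P[near]
    r["yellow"]=P[near&(H>20)&(H<40)&(S>110)]
    r["red"]=P[near&((H<5)|(H>172))&(S>110)]
    b=reg&(H>100)&(H<130)&(S>120)&(X>560)&(abs(Y)<130)&(Z>50); r["blue"]=P[b]
    r["scan"]=P[reg&(X>560)&(abs(Y)<150)&(Z>97)&(Z<118)]
    return r
E
python3 - <<'E'
from h import *
for n in("top","scene"):
    d=np.load(f"/tmp/{n}.npz"); r=measure(dict(P=d["P"],frame=d["im"]))
    print(n)
    for k,p in r.items():
        if len(p): print(k,len(p),np.median(p,0).round(1),p.mean(0).round(1),p.min(0).round(),p.max(0).round())
    o=r["orange"]
    # fit cross: center & angle
    from scipy.optimize import least_squares
    def res(q,o=o):
        a=np.arctan2(o[:,1]-q[1],o[:,0]-q[0])-q[2]; R=np.hypot(o[:,0]-q[0],o[:,1]-q[1])
        return R*np.sin((a+np.pi/4)%(np.pi/2)-np.pi/4)
    f=min((least_squares(res,[o[:,0].mean(),o[:,1].mean(),t],loss="soft_l1",f_scale=4) for t in(0.2,.5,.8,1.1,1.4)),key=lambda f:f.cost)
    print("cross",f.x.round(3),np.degrees(f.x[2]),"rms",np.sqrt((f.fun**2).mean()))
    for nm in("car","scan"):
        m=r[nm][:,:2]; (cx,w,ang)=cv2.minAreaRect(m.astype(np.float32)); print(nm,cx,w,ang)
        e=np.linalg.eigh(np.cov(m.T))[1][:,1]; print("pca",np.degrees(np.arctan2(e[1],e[0])))
    v=r["yellow"].mean(0)-r["red"].mean(0); print("car heading yr",np.degrees(np.arctan2(v[1],v[0])))
    P=d["P"]; im=cv2.cvtColor(d["im"],cv2.COLOR_RGB2HSV)
    m=(np.hypot(P[...,0]-f.x[0],P[...,1]-f.x[1])>80)&(np.hypot(P[...,0]-f.x[0],P[...,1]-f.x[1])<240)&(P[...,2]>15)&(P[...,0]<600)
    k,l,st,ce=cv2.connectedComponentsWithStats(m.astype(np.uint8))
    for i in range(1,k):
        if st[i,4]>15: q=P[l==i]; print("obst",st[i,4],q.min(0).round(),q.max(0).round())
E
```

```text
top
orange 107 [504.2 -89.2  38.1] [516.1 -39.5  38.2] [ 479. -137.   29.] [635.  59.  47.]
green 46 [480.7 323.6  47.5] [479.4 323.4  46.9] [466. 309.  42.] [492. 339.  49.]
car 58 [526.6 -35.6  43.5] [525.8 -37.3  43.7] [506. -87.  42.] [547.  12.  51.]
blue 31 [ 7.922e+02 -2.000e-01  1.072e+02] [790.7  -0.  104.8] [771. -15.  89.] [812.  10. 116.]
scan 522 [799.1   1.5 105.7] [798.9   1.1 105.7] [765. -75.  98.] [832.  75. 117.]
cross [576.399 -38.202   2.366] 135.5677897082012 rms 2.8218311457475673
car (526.5892333984375, -37.422210693359375) (40.58980941772461, 99.60851287841797) 1.029605507850647
pca 92.24493223663471
scan (797.2045288085938, 0.022491455078125) (50.616302490234375, 149.4897003173828) 9.561908721923828
pca 100.27507728336191
car heading yr nan
obst 46 [475.  16.  29.] [520.  60.  48.]
obst 48 [ 479. -140.   32.] [522. -95.  45.]
obst 36 [ 364. -185.   17.] [ 394. -146.   52.]
scene
orange 100 [508.6  17.7  38.5] [519.1 -26.2  38.8] [ 479. -135.   29.] [636.  60.  46.]
green 64 [488.2 326.4  46.5] [486.4 325.5  45.2] [465. 304.  38.] [500. 341.  50.]
car 40 [522.4 -33.4  43.3] [525.4 -33.9  43.4] [511. -72.  42.] [544.   6.  47.]
blue 33 [801.7   1.5 109.9] [795.3   0.  108. ] [595. -74.  51.] [817.   9. 114.]
scan 678 [804.1   5.5 106.7] [803.5   4.6 106.2] [768. -73.  97.] [835.  77. 114.]
cross [499.944  18.114   1.597] 91.47768266220731 rms 22.0577703409742
car (526.82373046875, -31.75414276123047) (31.600248336791992, 76.02973175048828) 9.646178245544434
pca 92.72599278327823
scan (798.7199096679688, 1.7888717651367188) (53.49388885498047, 149.3427276611328) 11.782954216003418
pca 99.92036126308032
car heading yr nan
obst 144 [ 338. -190.   16.] [ 396. -136.   66.]
obst 525 [ 479. -140.   28.] [600.  37.  80.]
obst 77 [344. 192.  15.] [390. 221.  47.]<stdin>:18: RuntimeWarning: Mean of empty slice.
  ret = um.true_divide(
```

```bash
sed -i 's/X-480,Y+35/X-575,Y+38/g; s/(X>560)&(abs/(X>740)\&(abs/g' h.py; cat >> h.py <<'E'
from scipy.optimize import least_squares
def cross(o):
    def res(q):
        a=np.arctan2(o[:,1]-q[1],o[:,0]-q[0])-q[2]; R=np.hypot(o[:,0]-q[0],o[:,1]-q[1])
        return R*np.sin((a+np.pi/4)%(np.pi/2)-np.pi/4)
    return min((least_squares(res,[575,-38,t],loss="soft_l1",f_scale=4) for t in(0.2,.5,.8,1.1,1.4)),key=lambda f:f.cost)
def report(c):
    r=measure(c); f=cross(r["orange"]); print("cross",f.x[:2].round(1),np.degrees(f.x[2]).round(2)%90,"rms",np.sqrt((f.fun**2).mean()).round(2))
    for k,p in r.items():
        if len(p): print(k,len(p),p.mean(0).round(1),p.min(0).round(),p.max(0).round())
    m=r["car"][:,:2]; print("car rect",cv2.minAreaRect(m.astype(np.float32)))
    e=np.linalg.eigh(np.cov(m.T))[1][:,1]; print("car pca",np.degrees(np.arctan2(e[1],e[0])))
    if len(r["yellow"]) and len(r["red"]):
        v=r["yellow"].mean(0)-r["red"].mean(0); print("car heading yr",np.degrees(np.arctan2(v[1],v[0])))
    return r
E
python3 - <<'E'
from h import *
for n in("top","scene"):
    d=np.load(f"/tmp/{n}.npz"); print(n); report(dict(P=d["P"],frame=d["im"])); P=d["P"]; 
    D=np.hypot(P[...,0]-575,P[...,1]+38)
    m=(D>145)&(D<320)&(P[...,2]>15)
    k,l,st,ce=cv2.connectedComponentsWithStats(m.astype(np.uint8))
    for i in range(1,k):
        if st[i,4]>15: q=P[l==i]; print("obst",st[i,4],q.min(0).round(),q.max(0).round())
im=np.load("/tmp/top.npz")["im"]
cv2.imwrite("pics/crop0.png",cv2.resize(im[110:250,150:340],None,fx=4,fy=4,interpolation=cv2.INTER_CUBIC)[...,::-1])
E
```

```text
top
cross [576.4 -38.3] 45.529999999999745 rms 2.83
orange 188 [575.8 -41.3  38.4] [ 479. -137.   29.] [675.  60.  47.]
green 46 [479.4 323.4  46.9] [466. 309.  42.] [492. 339.  49.]
car 510 [577.5 -36.8  58. ] [ 506. -105.   42.] [643.  25.  81.]
yellow 20 [571.2 -69.4  59.9] [555. -86.  53.] [576. -56.  66.]
red 41 [591.3  11.3  72.1] [570.   3.  66.] [614.  20.  81.]
blue 31 [790.7  -0.  104.8] [771. -15.  89.] [812.  10. 116.]
scan 522 [798.9   1.1 105.7] [765. -75.  98.] [832.  75. 117.]
car rect ((573.9848022460938, -39.752716064453125), (131.95140075683594, 130.58551025390625), 54.416961669921875)
car pca 76.19003169770147
car heading yr -103.98472446317244
obst 644 [764. -75.  15.] [850.  75. 117.]
obst 38 [610. 145.  16.] [633. 167.  61.]
obst 85 [ 400. -350.   16.] [ 516. -278.   47.]
obst 37 [357. 189.  15.] [390. 216.  51.]
obst 124 [ 339. -193.   17.] [ 394. -134.   68.]
scene
cross [579.9 -36.4] 45.55 rms 3.05
orange 201 [588.2 -31.   38.7] [ 479. -135.   29.] [679.  63.  46.]
green 64 [486.4 325.5  45.2] [465. 304.  38.] [500. 341.  50.]
car 527 [584.4 -30.7  58.7] [ 511. -107.   42.] [644.  32.  80.]
yellow 31 [575.8 -68.   58.1] [551. -93.  44.] [610.  -1.  65.]
red 56 [589.1   9.6  69.5] [548. -73.  42.] [615.  20.  79.]
blue 32 [801.6   2.3 109.8] [775.  -4.  99.] [817.   9. 114.]
scan 678 [803.5   4.6 106.2] [768. -73.  97.] [835.  77. 114.]
car rect ((573.9247436523438, -39.64588165283203), (133.3492889404297, 131.01962280273438), 66.41891479492188)
car pca 77.99836448303827
car heading yr -99.72983967108209
obst 184 [ 401. -353.   15.] [ 521. -274.   45.]
obst 148 [ 338. -196.   16.] [ 396. -136.   66.]
obst 36 [362. 192.  15.] [390. 216.  44.]
obst 1040 [766. -73.  15.] [837.  79. 114.]
obst 83 [613. 143.  15.] [635. 168.  61.]
```

View pics/crop0.png

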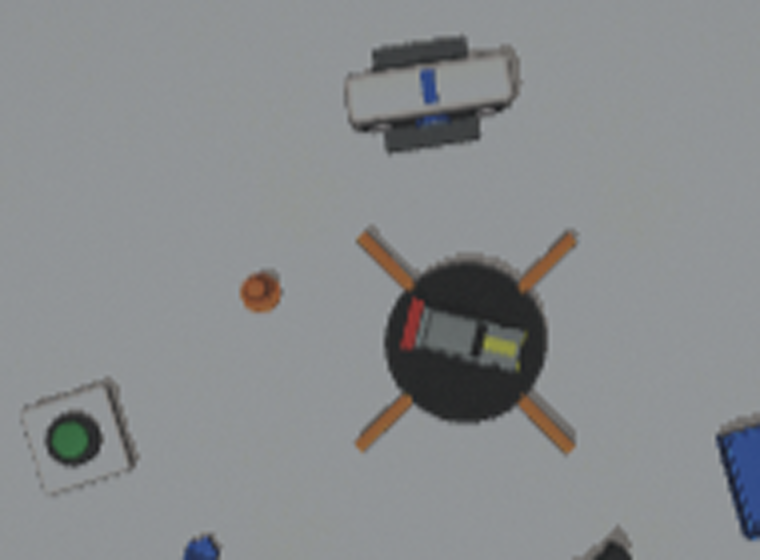

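The crop shows the car's nose pointing right and slightly toward the robot (heading about -103°). The arms are at 45°+90k, and the lens lies in direction 10.2° from the axis at (577,-38). The car needs about +113° CCW. I'll push the near-left arm (135.5°) round the robot side, away from the scanner.

Request:
servo_tool:
  motion:
    - [[0.35, -0.45, 0, 0, 0, -0.37, 1], [0.35, -0.45, 0, 0, 0, -0.37, 1], [0.35, -0.45, 0, 0, 0, -0.37, 1], [0.35, -0.45, 0, 0, 0, -0.37, 1], [0.35, -0.45, 0, 0, 0, -0.37, 1], [0.35, -0.45, 0, 0, 0, -0.37, 1], [0.35, -0.45, 0, 0, 0, -0.37, 1], [0.35, -0.45, 0, 0, 0, -0.37, 1], [0.35, -0.45, 0, 0, 0, -0.37, 1], [0.35, -0.45, 0, 0, 0, -0.37, 1]]

```text
clock: 1.1
eef_pos: [344.6, 298.2, 205.3]
eef_rot: [-3.141, 0.0, 1.669]
wrist_force: [0.3, -0.7, 0.6]
finger_gap: 17.7
finger_force: 0.0
```

Request:
servo_tool:
  motion:
    - [[0.357, -0.469, -0.13, 0, 0, -0.376, 1], [0.357, -0.469, -0.13, 0, 0, -0.376, 1], [0.357, -0.469, -0.13, 0, 0, -0.376, 1], [0.357, -0.469, -0.13, 0, 0, -0.376, 1], [0.357, -0.469, -0.13, 0, 0, -0.376, 1], [0.357, -0.469, -0.13, 0, 0, -0.376, 1], [0.357, -0.469, -0.13, 0, 0, -0.376, 1], [0.357, -0.469, -0.13, 0, 0, -0.376, 1], [0.357, -0.469, -0.13, 0, 0, -0.376, 1], [0.357, -0.469, -0.13, 0, 0, -0.376, 1]]

```text
clock: 2.1
eef_pos: [523.2, 64.0, 140.4]
eef_rot: [-3.142, 0.0, 0.49]
wrist_force: [0.5, -0.4, -1.0]
finger_gap: 0.8
finger_force: 0.0
```

```bash
python3 - <<'E'
from h import *
s=manip.read_state(); print(s["eef_pos"],s["eef_rot"],s["finger_gap"])
c=manip.camera("wrist"); save(c,"w1"); print(c["vfov"],c["cx"],c["cy"],np.array(c["cam_to_world"]).round(2).tolist())
E
```

```text
[523.15420732  63.96437599 140.3979374 ] [-3.14151893e+00  1.35718001e-04  4.90417340e-01] 0.8109449751784645
65.70646984690485 255.80289766255962 194.5169104653021 [[0.47, -0.86, -0.2, 581.31], [-0.88, -0.46, -0.11, 95.75], [-0.0, 0.23, -0.97, 320.21], [0.0, 0.0, 0.0, 1.0]]
```

View pics/w1.png

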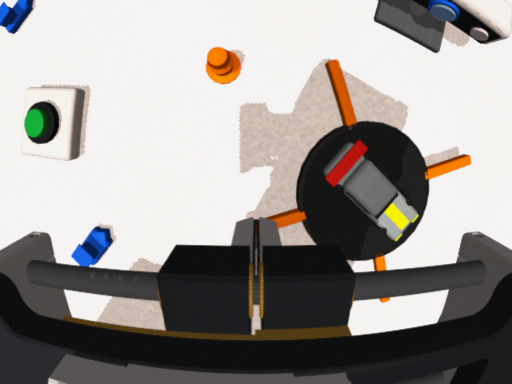

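The wrist view shows the closed finger at (257,230), the arm to push at (285,218), the car nose at (402,222) and the wing at (345,165). The drop zone is free, so I'll descend.

Request:
servo_tool:
  motion:
    - [[0, 0, -0.06, 0, 0, 0, 1], [0, 0, -0.12, 0, 0, 0, 1], [0, 0, -0.18, 0, 0, 0, 1], [0, 0, -0.237, 0, 0, 0, 1], [0, 0, -0.237, 0, 0, 0, 1], [0, 0, -0.237, 0, 0, 0, 1]]

```text
clock: 2.75
eef_pos: [523.5, 63.9, 22.7]
eef_rot: [3.142, 0.0, 0.487]
wrist_force: [0.4, 0.0, 0.2]
finger_gap: 0.1
finger_force: 0.0
```

```bash
python3 - <<'E'
from h import *
# arc plan, R=115 about (577,-38): shifts per call relative to call-start phi
ph=np.radians
def P(a): return np.array([577+115*np.cos(ph(a)),-38+115*np.sin(ph(a))])
def call(a0,st):
    o=[]; a=a0
    for s in st: a+=s; d=(P(a)-P(a0))/500; o.append([round(d[0],4),round(d[1],4),0,0,0,round((a-a0)/180,4),1])
    print(a,[o]); return a
a=118
a=call(a,[1.5]*6+[2]*4); 
for i in range(3): a=call(a,[3]*10)
a=call(a,[2.5]*4+[1.5]*3)
E
```

```text
135.0 [[[np.float64(-0.0053), np.float64(-0.0029), 0, 0, 0, 0.0083, 1], [np.float64(-0.0105), np.float64(-0.0059), 0, 0, 0, 0.0167, 1], [np.float64(-0.0156), np.float64(-0.0091), 0, 0, 0, 0.025, 1], [np.float64(-0.0206), np.float64(-0.0124), 0, 0, 0, 0.0333, 1], [np.float64(-0.0256), np.float64(-0.0158), 0, 0, 0, 0.0417, 1], [np.float64(-0.0304), np.float64(-0.0194), 0, 0, 0, 0.05, 1], [np.float64(-0.0368), np.float64(-0.0243), 0, 0, 0, 0.0611, 1], [np.float64(-0.0429), np.float64(-0.0295), 0, 0, 0, 0.0722, 1], [np.float64(-0.0489), np.float64(-0.0349), 0, 0, 0, 0.0833, 1], [np.float64(-0.0547), np.float64(-0.0404), 0, 0, 0, 0.0944, 1]]]
165.0 [[[np.float64(-0.0083), np.float64(-0.0087), 0, 0, 0, 0.0167, 1], [np.float64(-0.0161), np.float64(-0.0179), 0, 0, 0, 0.0333, 1], [np.float64(-0.0234), np.float64(-0.0274), 0, 0, 0, 0.05, 1], [np.float64(-0.0303), np.float64(-0.0374), 0, 0, 0, 0.0667, 1], [np.float64(-0.0366), np.float64(-0.0476), 0, 0, 0, 0.0833, 1], [np.float64(-0.0423), np.float64(-0.0582), 0, 0, 0, 0.1, 1], [np.float64(-0.0475), np.float64(-0.0691), 0, 0, 0, 0.1167, 1], [np
[... 1202 characters left out ...]
[np.float64(0.0361), np.float64(-0.0757), 0, 0, 0, 0.1167, 1], [np.float64(0.0434), np.float64(-0.0852), 0, 0, 0, 0.1333, 1], [np.float64(0.0512), np.float64(-0.0944), 0, 0, 0, 0.15, 1], [np.float64(0.0595), np.float64(-0.1031), 0, 0, 0, 0.1667, 1]]]
239.5 [[[np.float64(0.0072), np.float64(-0.0069), 0, 0, 0, 0.0139, 1], [np.float64(0.0148), np.float64(-0.0136), 0, 0, 0, 0.0278, 1], [np.float64(0.0226), np.float64(-0.0198), 0, 0, 0, 0.0417, 1], [np.float64(0.0307), np.float64(-0.0258), 0, 0, 0, 0.0556, 1], [np.float64(0.0357), np.float64(-0.0292), 0, 0, 0, 0.0639, 1], [np.float64(0.0408), np.float64(-0.0324), 0, 0, 0, 0.0722, 1], [np.float64(0.0459), np.float64(-0.0355), 0, 0, 0, 0.0806, 1]]]
```

Request:
servo_tool:
  motion:
    - [[-0.0053, -0.0029, 0, 0, 0, 0.0083, 1], [-0.0105, -0.0059, 0, 0, 0, 0.0167, 1], [-0.0156, -0.0091, 0, 0, 0, 0.025, 1], [-0.0206, -0.0124, 0, 0, 0, 0.033, 1], [-0.0256, -0.0158, 0, 0, 0, 0.042, 1], [-0.0304, -0.0194, 0, 0, 0, 0.05, 1], [-0.0368, -0.0243, 0, 0, 0, 0.061, 1], [-0.0429, -0.0295, 0, 0, 0, 0.072, 1], [-0.0489, -0.0349, 0, 0, 0, 0.083, 1], [-0.0547, -0.0404, 0, 0, 0, 0.0944, 1]]

```text
clock: 3.75
eef_pos: [495.8, 43.3, 22.2]
eef_rot: [3.141, -0.0, 0.783]
wrist_force: [0.9, 0.1, 1.0]
finger_gap: 0.4
finger_force: 0.3
```

Request:
servo_tool:
  motion:
    - [[-0.0083, -0.0087, 0, 0, 0, 0.0167, 1], [-0.0161, -0.0179, 0, 0, 0, 0.0333, 1], [-0.0234, -0.0274, 0, 0, 0, 0.05, 1], [-0.0303, -0.0374, 0, 0, 0, 0.0667, 1], [-0.0366, -0.0476, 0, 0, 0, 0.0833, 1], [-0.0423, -0.0582, 0, 0, 0, 0.1, 1], [-0.0475, -0.0691, 0, 0, 0, 0.1167, 1], [-0.0521, -0.0802, 0, 0, 0, 0.1333, 1], [-0.0561, -0.0916, 0, 0, 0, 0.15, 1], [-0.0595, -0.1031, 0, 0, 0, 0.1667, 1]]

```text
clock: 4.75
eef_pos: [466.1, -8.4, 22.2]
eef_rot: [3.141, -0.0, 1.308]
wrist_force: [0.7, 0.3, 0.7]
finger_gap: 0.5
finger_force: 0.3
```

Request:
servo_tool:
  motion:
    - [[-0.0028, -0.0117, 0, 0, 0, 0.0167, 1], [-0.005, -0.0235, 0, 0, 0, 0.0333, 1], [-0.0066, -0.0355, 0, 0, 0, 0.05, 1], [-0.0075, -0.0475, 0, 0, 0, 0.0667, 1], [-0.0078, -0.0595, 0, 0, 0, 0.0833, 1], [-0.0075, -0.0716, 0, 0, 0, 0.1, 1], [-0.0066, -0.0836, 0, 0, 0, 0.1167, 1], [-0.005, -0.0955, 0, 0, 0, 0.1333, 1], [-0.0028, -0.1073, 0, 0, 0, 0.15, 1], [0, -0.1191, 0, 0, 0, 0.1667, 1]]

```text
clock: 5.75
eef_pos: [466.1, -67.9, 22.1]
eef_rot: [3.141, 0.0, 1.831]
wrist_force: [-0.1, 0.5, 0.0]
finger_gap: 0.7
finger_force: 0.3
```

```bash
python3 - <<'E'
from h import *
c=cam("top"); report(c)
cv2.imwrite("pics/crop1.png",cv2.resize(c["frame"][110:250,150:340],None,fx=3,fy=3,interpolation=cv2.INTER_CUBIC)[...,::-1])
s=manip.read_state(); print(s["clock"],s["eef_pos"],s["eef_rot"],s["wrist_force"])
E
```

```text
cross [576.3 -38.8] 23.79 rms 2.7
orange 138 [608.8 -24.   38.6] [ 507. -164.   31.] [703.  86.  48.]
green 25 [479.5 324.1  46.5] [466. 309.  42.] [492. 339.  50.]
car 645 [565.1 -38.6  97.1] [ 506. -105.   42.] [643.  28. 319.]
yellow 23 [601.7 -53.   59. ] [587. -63.  51.] [613. -45.  68.]
red 32 [538.   -2.9  73.3] [524. -17.  57.] [552.  13.  82.]
blue 31 [790.9  -0.  103.6] [770. -15.  87.] [811.  10. 113.]
scan 525 [798.8   1.  105.6] [765. -75.  97.] [832.  75. 116.]
car rect ((573.49853515625, -39.742767333984375), (134.71578979492188, 132.38388061523438), 42.77027130126953)
car pca 168.56704506219532
car heading yr -38.179630925265286
5.8 [466.33617635 -68.55815797  22.11996971] [3.14124168e+00 2.97047861e-04 1.83425433e+00] [-0.1505382  -0.56716991 -0.2019854 ]
```

View pics/crop1.png

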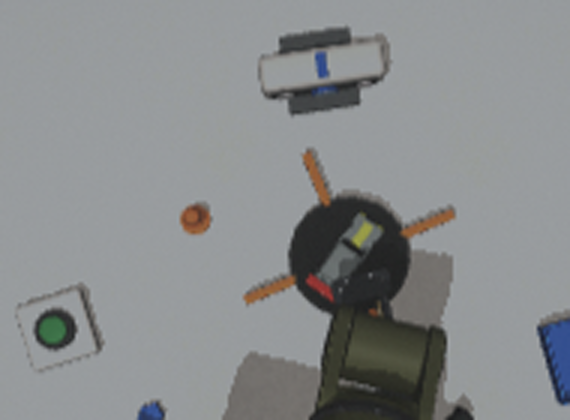

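The crop shows the car now heading about -36° with the arms turned 68°, as planned, and the car undisturbed. I'll continue 30°, then measure with the wrist camera.

Request:
servo_tool:
  motion:
    - [[0.0034, -0.0115, 0, 0, 0, 0.0167, 1], [0.0074, -0.0229, 0, 0, 0, 0.0333, 1], [0.012, -0.034, 0, 0, 0, 0.05, 1], [0.0172, -0.0449, 0, 0, 0, 0.0667, 1], [0.023, -0.0555, 0, 0, 0, 0.0833, 1], [0.0293, -0.0657, 0, 0, 0, 0.1, 1], [0.0361, -0.0757, 0, 0, 0, 0.1167, 1], [0.0434, -0.0852, 0, 0, 0, 0.1333, 1], [0.0512, -0.0944, 0, 0, 0, 0.15, 1], [0.0595, -0.1031, 0, 0, 0, 0.1667, 1]]

```text
clock: 6.8
eef_pos: [495.9, -119.3, 22.0]
eef_rot: [-3.142, -0.0, 2.354]
wrist_force: [-0.8, 0.6, 0.1]
finger_gap: 0.4
finger_force: 0.3
```

Request:
servo_tool:
  motion:
    - [[0.0072, -0.0069, 0, 0, 0, 0.0139, 1], [0.0148, -0.0136, 0, 0, 0, 0.0278, 1], [0.0226, -0.0198, 0, 0, 0, 0.0417, 1], [0.0226, -0.0198, 0, 0, 0, 0.0417, 1], [0.0226, -0.0198, 0, 0, 0, 0.0417, 1]]

```text
clock: 7.3
eef_pos: [507.0, -129.0, 21.9]
eef_rot: [-3.142, -0.0, 2.481]
wrist_force: [-0.8, -0.1, 0.0]
finger_gap: 0.8
finger_force: 0.0
```

```bash
python3 - <<'E'
from h import *
c=cam("top"); report(c)
c=manip.camera("wrist"); np.savez("/tmp/w2",**{k:np.array(v) for k,v in c.items()})
cv2.imwrite("pics/w2.png",c["frame"][...,::-1])
s=manip.read_state(); print(s["clock"],s["eef_pos"],s["eef_rot"],s["wrist_force"])
E
```

```text
cross [576. -38.] 61.460000000000036 rms 2.7
orange 128 [586.7  -8.5  39.3] [ 453. -107.   31.] [697.  81.  48.]
green 31 [478.1 324.3  46.8] [466. 310.  44.] [492. 339.  50.]
car 707 [564.4 -48.6 120.8] [ 507. -104.   42.] [643.  32. 348.]
yellow 26 [604.3 -33.7  60. ] [590. -38.  52.] [620. -30.  66.]
red 35 [523.4 -35.4  71.7] [517. -58.  43.] [528. -17.  81.]
blue 31 [790.7  -0.  104.6] [771. -15.  87.] [811.  10. 115.]
scan 533 [7.987e+02 2.000e-01 1.058e+02] [768. -72.  97.] [832.  75. 116.]
car rect ((575.4121704101562, -39.16447448730469), (137.3329315185547, 132.90927124023438), 42.806121826171875)
car pca -145.1695067176764
car heading yr 1.2673462409650624
7.4 [ 507.01896637 -128.9185209    21.95222018] [-3.14156562e+00 -9.38088803e-05  2.48188436e+00] [ 0.1850757   1.14787357 -0.27183228]
```

View pics/w2.png

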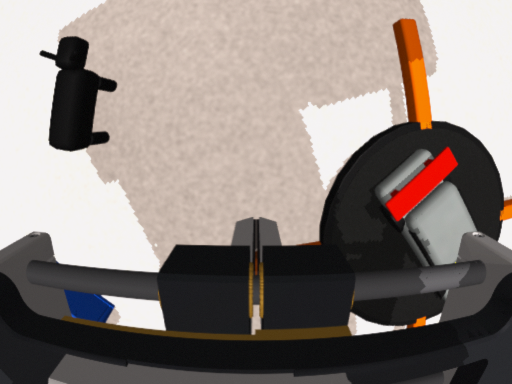

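The wrist view shows the car's tail (red wing at 420,185), with the nose hidden by the gripper bar. Only about 8° remains. I'll back off, rise and take an unobstructed look from above to measure it precisely.

Request:
servo_tool:
  motion:
    - [[-0.016, 0.012, 0, 0, 0, 0, 1], [-0.032, 0.024, 0, 0, 0, 0, 1], [-0.032, 0.024, 0.1, 0, 0, 0, 1], [-0.032, 0.024, 0.2, 0, 0, 0, 1], [-0.032, 0.024, 0.3, 0, 0, 0, 1], [-0.074, 0.144, 0.456, 0, 0, -0.4, 1], [-0.074, 0.144, 0.456, 0, 0, -0.4, 1], [-0.074, 0.144, 0.456, 0, 0, -0.4, 1], [-0.074, 0.144, 0.456, 0, 0, -0.4, 1], [-0.074, 0.144, 0.456, 0, 0, -0.734, 1]]

```text
clock: 8.4
eef_pos: [469.5, -56.4, 250.0]
eef_rot: [3.141, 0.0, 1.727]
wrist_force: [-0.3, -0.3, -0.2]
finger_gap: 0.5
finger_force: 0.0
```

Request:
servo_tool:
  motion:
    - [[0, 0, 0, 0, 0, -0.494, 1], [0, 0, 0, 0, 0, -0.494, 1], [0, 0, 0, 0, 0, -0.494, 1], [0, 0, 0, 0, 0, -0.494, 1], [0, 0, 0, 0, 0, -0.494, 1], [0, 0, 0, 0, 0, -0.494, 1], [0, 0, 0, 0, 0, -0.494, 1], [0, 0, 0, 0, 0, -0.494, 1], [0, 0, 0, 0, 0, -0.494, 1], [0, 0, 0, 0, 0, -0.494, 1]]

```text
clock: 9.4
eef_pos: [469.5, -56.6, 249.7]
eef_rot: [-3.141, 0.0, 0.227]
wrist_force: [0.8, 0.3, -0.1]
finger_gap: 0.6
finger_force: 0.0
```

Request:
servo_tool:
  motion:
    - [[0, 0, 0, 0, 0, -0.017, 1], [0, 0, 0, 0, 0, -0.017, 1], [0, 0, 0, 0, 0, -0.017, 1]]

```text
clock: 9.7
eef_pos: [469.8, -56.9, 249.8]
eef_rot: [-3.142, 0.0, 0.182]
wrist_force: [-0.2, -0.7, -0.1]
finger_gap: 0.4
finger_force: 0.0
```

```bash
cat >> h.py <<'E'
def wcam():
    c=manip.camera("wrist"); f=192/np.tan(np.radians(c["vfov"])/2)
    v,u=np.mgrid[0:384,0:512]; du,dv=u-c["cx"],v-c["cy"]; r=np.hypot(du,dv)+1e-9; t=np.tan(r/f)
    z=c["range_z"].astype(float)
    P=np.stack([du/r*t*z,dv/r*t*z,z,np.ones_like(z)],-1)@np.array(c["cam_to_world"]).T
    P=P[...,:3]; P[z<=0]=np.nan; c["P"]=P; return c
E
cat > look.py <<'E'
import sys
from h import *
c=wcam(); save(c,sys.argv[1]); np.savez("/tmp/"+sys.argv[1],P=c["P"],im=c["frame"]); r=report(c)
p=r["car"]; D=np.hypot(p[:,0]-577,p[:,1]+38)
q=p[(p[:,2]>46)&(p[:,2]<76)][:,:2]; rc=cv2.minAreaRect(q.astype(np.float32)); print("car>46",len(q),rc)
e=np.linalg.eigh(np.cov(q.T))[1][:,1]; print("pca",np.degrees(np.arctan2(e[1],e[0])))
for k in("yellow","red"):
    m=r[k]; 
    if len(m)>4: print(k,cv2.minAreaRect(m[:,:2].astype(np.float32)))
print(manip.read_state()["clock"],manip.read_state()["eef_rot"])
E
python3 look.py w3
```

```text
cross [576.2 -37.7] 61.40000000000009 rms 3.82
orange 1005 [577.6 -65.4  38.3] [ 454. -160.   30.] [700.  86.  41.]
green 281 [481.  320.   46.6] [461. 307.  37.] [497. 341.  50.]
car 2874 [570.9 -34.6  65.4] [518. -60.  43.] [629.  14.  76.]
yellow 276 [608.6 -32.2  58.8] [590. -49.  55.] [629. -14.  61.]
red 396 [525.4 -37.   72.8] [518. -60.  50.] [533. -14.  76.]
car rect ((572.939697265625, -21.825149536132812), (109.94015502929688, 69.1274642944336), 3.7916858196258545)
car pca -176.58029601061983
car heading yr 3.2974948954073406
car>46 2873 ((573.7967529296875, -34.13383483886719), (109.71641540527344, 45.45793914794922), 3.232706069946289)
pca -176.60121415617837
yellow ((609.1619262695312, -31.702667236328125), (38.29908752441406, 35.31330490112305), 1.2063933610916138)
red ((525.4006958007812, -36.865264892578125), (12.679810523986816, 45.5094108581543), 2.7723388671875)
9.75 [-3.14154373e+00  1.21684870e-05  1.81372137e-01]
```

View pics/w3.png

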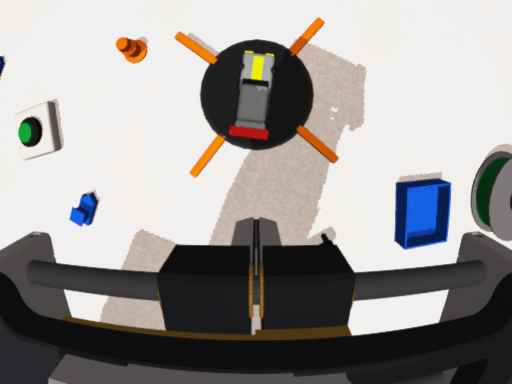

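The clear view has the car at (255,95), heading +3.3°, centred at (574,-34). Its direction to the lens is about 9.1°, so it needs +6°, which means an arm angle of 67.4° (mod 90). I'll go back behind the arm and push slowly, checking the arm angle with the top camera.

Request:
servo_tool:
  motion:
    - [[0.05, -0.125, 0, 0, 0, 0.4, 1], [0.05, -0.125, 0, 0, 0, 0.4, 1], [0.05, -0.125, -0.05, 0, 0, 0.4, 1], [0.05, -0.125, -0.1, 0, 0, 0.4, 1], [0.05, -0.125, -0.15, 0, 0, 0.4, 1], [0.05, -0.125, -0.15, 0, 0, 0.4, 1], [0.05, -0.125, -0.15, 0, 0, 0.4, 1], [0.05, -0.125, -0.15, 0, 0, 0.692, 1], [0.05, -0.125, -0.15, 0, 0, 0.692, 1], [0.05, -0.125, -0.15, 0, 0, 0.692, 1]]

```text
clock: 10.75
eef_pos: [495.0, -119.5, 174.8]
eef_rot: [-3.141, -0.0, 1.678]
wrist_force: [-0.7, 0.2, -0.7]
finger_gap: 0.6
finger_force: 0.0
```

Request:
servo_tool:
  motion:
    - [[0, 0, 0, 0, 0, 0.22, 1], [0, 0, 0, 0, 0, 0.22, 1], [0, 0, 0, 0, 0, 0.22, 1], [0, 0, 0, 0, 0, 0.22, 1], [0, 0, 0, 0, 0, 0.22, 1], [0, 0, 0, 0, 0, 0.22, 1]]

```text
clock: 11.35
eef_pos: [495.1, -119.5, 174.9]
eef_rot: [-3.142, -0.0, 2.364]
wrist_force: [-0.1, 0.1, 0.5]
finger_gap: 0.1
finger_force: 0.0
```

Request:
servo_tool:
  motion:
    - [[0, 0, -0.08, 0, 0, 0, 1], [0, 0, -0.16, 0, 0, 0, 1], [0, 0, -0.24, 0, 0, 0, 1], [0, 0, -0.306, 0, 0, 0, 1], [0, 0, -0.306, 0, 0, 0, 1], [0, 0, -0.306, 0, 0, 0, 1]]

```text
clock: 11.95
eef_pos: [495.4, -119.7, 22.7]
eef_rot: [-3.142, -0.0, 2.36]
wrist_force: [0.6, 0.3, 0.3]
finger_gap: 0.4
finger_force: 0.0
```

Request:
servo_tool:
  motion:
    - [[0.0087, -0.0083, 0, 0, 0, 0.0167, 1], [0.0179, -0.0161, 0, 0, 0, 0.0333, 1], [0.0242, -0.021, 0, 0, 0, 0.0444, 1], [0.0274, -0.0234, 0, 0, 0, 0.05, 1], [0.0307, -0.0258, 0, 0, 0, 0.0556, 1], [0.034, -0.028, 0, 0, 0, 0.0611, 1], [0.0374, -0.0303, 0, 0, 0, 0.0667, 1], [0.0374, -0.0303, 0, 0, 0, 0.0667, 1]]

```text
clock: 12.75
eef_pos: [514.2, -134.9, 22.1]
eef_rot: [3.142, 0.0, 2.572]
wrist_force: [0.3, -0.1, 1.0]
finger_gap: 0.1
finger_force: 0.0
```

```bash
python3 - <<'E'
from h import *
for i in range(2): print(cross(measure(cam("top"))["orange"]).x*[1,1,57.2958])
s=manip.read_state(); print(s["clock"],s["eef_pos"],s["eef_rot"],s["wrist_force"])
E
```

```text
[575.48455294 -38.23539281  65.60325313]
[  575.17543152   -38.20771386 -8124.45588625]
12.85 [ 513.90799617 -134.75478812   21.92360374] [-3.14157697e+00 -4.45735480e-05  2.57082264e+00] [ 0.3963405  -0.35991014  0.32863999]
```

Request:
servo_tool:
  motion:
    - [[0.002, -0.0013, 0, 0, 0, 0.0033, 1], [0.004, -0.0026, 0, 0, 0, 0.0066, 1], [0.006, -0.0039, 0, 0, 0, 0.01, 1], [0.006, -0.0039, 0, 0, 0, 0.01, 1], [0.006, -0.0039, 0, 0, 0, 0.01, 1], [-0.01, 0.007, 0, 0, 0, 0, 1], [-0.03, 0.02, 0, 0, 0, 0, 1], [-0.03, 0.02, 0.1, 0, 0, 0, 1], [-0.03, 0.02, 0.2, 0, 0, 0, 1], [-0.03, 0.02, 0.3, 0, 0, -0.04, 1]]

```text
clock: 13.85
eef_pos: [498.5, -124.6, 173.9]
eef_rot: [-3.141, -0.0, 2.445]
wrist_force: [-0.0, 0.0, 0.4]
finger_gap: 0.6
finger_force: 0.0
```

Request:
servo_tool:
  motion:
    - [[-0.06, 0.13, 0.17, 0, 0, -0.4, 1], [-0.06, 0.13, 0.17, 0, 0, -0.4, 1], [-0.06, 0.13, 0.17, 0, 0, -0.4, 1], [-0.06, 0.13, 0.17, 0, 0, -0.4, 1], [-0.06, 0.13, 0.17, 0, 0, -0.4, 1], [-0.06, 0.13, 0.17, 0, 0, -0.4, 1], [-0.06, 0.13, 0.17, 0, 0, -0.72, 1], [-0.06, 0.13, 0.17, 0, 0, -0.72, 1], [-0.06, 0.13, 0.17, 0, 0, -0.72, 1], [-0.06, 0.13, 0.17, 0, 0, -0.72, 1]]

```text
clock: 14.85
eef_pos: [468.9, -59.8, 257.0]
eef_rot: [3.141, -0.0, 0.939]
wrist_force: [0.4, 0.3, 0.3]
finger_gap: 0.6
finger_force: 0.0
```

Request:
servo_tool:
  motion:
    - [[0, 0, 0, 0, 0, -0.25, 1], [0, 0, 0, 0, 0, -0.25, 1], [0, 0, 0, 0, 0, -0.25, 1], [0, 0, 0, 0, 0, -0.25, 1], [0, 0, 0, 0, 0, -0.25, 1], [0, 0, 0, 0, 0, -0.25, 1], [0, 0, 0, 0, 0, -0.25, 1]]

```text
clock: 15.55
eef_pos: [468.9, -59.8, 257.0]
eef_rot: [3.141, -0.0, 0.16]
wrist_force: [-0.4, 0.2, -0.7]
finger_gap: 0.5
finger_force: 0.0
```

```bash
python3 look.py w4; python3 -c "
from h import *
report(cam('top'));s=manip.read_state();print(s['eef_pos'],s['joints'])"
```

```text
cross [576.1 -38.7] 67.0 rms 3.9
orange 928 [574.7 -62.4  38.1] [ 448. -166.   26.] [705.  92.  41.]
green 269 [481.1 320.   46.4] [461. 306.  37.] [497. 341.  50.]
car 2749 [570.9 -35.3  65.5] [517. -65.  42.] [629.  11.  76.]
yellow 250 [608.  -29.3  58.8] [590. -44.  56.] [629.  -9.  62.]
red 379 [525.8 -42.1  72.9] [517. -65.  51.] [536. -19.  76.]
car rect ((573.7796630859375, -27.498931884765625), (111.34761047363281, 58.63010787963867), 9.999744415283203)
car pca -171.38707826605471
car heading yr 8.91386528022673
car>46 2748 ((573.523193359375, -34.61250305175781), (107.85542297363281, 45.19978713989258), 8.808296203613281)
pca -171.4414829147309
yellow ((608.4549560546875, -29.043344497680664), (37.051551818847656, 35.49392318725586), 8.661542892456055)
red ((526.1705322265625, -41.94204330444336), (12.215155601501465, 45.212989807128906), 9.537100791931152)
15.6 [ 3.14151856e+00 -1.91359665e-04  1.61215171e-01]
cross [575.6 -37.6] 66.92000000000007 rms 2.58
orange 147 [595.5 -50.4  38.8] [ 483. -166.   28.] [701.  89.  47.]
green 40 [478.6 323.5  47. ] [466. 309.  42.] [492. 338.  50.]
car 503 [569.9 -36.4  95.5] [ 505. -105.   42.] [643.  28. 553.]
yellow 23 [604.5 -30.9  60.3] [590. -38.  56.] [620. -26.  65.]
red 32 [525.8 -46.6 100.6] [517. -64.  42.] [532. -18. 537.]
blue 30 [791.4   0.  105.1] [771. -15.  90.] [811.  10. 116.]
scan 529 [798.4   1.  105.6] [768. -72.  97.] [832.  75. 116.]
car rect ((572.9149780273438, -37.75575256347656), (133.52610778808594, 134.26170349121094), 70.60577392578125)
car pca -176.2016132831312
car heading yr 11.242567544653651
[468.87156085 -59.75877513 256.9591407 ] [-2.04276694e-01  8.76692278e-02  1.65348924e+00 -5.54183643e-06
  1.40037461e+00  1.20487903e+00]
```

View pics/w4.png

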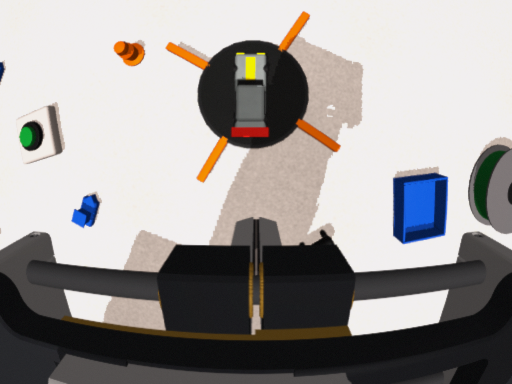

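The view shows the car at (251,95) heading 8.8–8.9°, and the car→lens direction is 9.05°, so it's aligned. The turntable is free. Now I'll move to the green button, at about (480,322) with its top at z≈47.

Request:
servo_tool:
  motion:
    - [[0.022, 0.764, 0, 0, 0, 0, 1], [0.022, 0.764, 0, 0, 0, 0, 1], [0.022, 0.764, 0, 0, 0, 0, 1], [0.022, 0.764, 0, 0, 0, 0, 1], [0.022, 0.764, 0, 0, 0, 0, 1], [0.022, 0.764, 0, 0, 0, 0, 1], [0.022, 0.764, 0, 0, 0, 0, 1], [0.022, 0.764, 0, 0, 0, 0, 1], [0.022, 0.764, 0, 0, 0, 0, 1], [0.022, 0.764, 0, 0, 0, 0, 1]]

```text
clock: 16.65
eef_pos: [479.7, 322.4, 256.5]
eef_rot: [3.141, 0.001, 0.162]
wrist_force: [0.3, -0.3, -0.7]
finger_gap: 0.5
finger_force: 0.0
```

Request:
servo_tool:
  motion:
    - [[0, 0, -0.1, 0, 0, 0, 1], [0, 0, -0.2, 0, 0, 0, 1], [0, 0, -0.3, 0, 0, 0, 1], [0, 0, -0.38, 0, 0, 0, 1], [0, 0, -0.38, 0, 0, 0, 1], [0, 0, -0.38, 0, 0, 0, 1]]

```text
clock: 17.25
eef_pos: [480.6, 321.6, 68.4]
eef_rot: [-3.141, -0.001, 0.159]
wrist_force: [0.2, -0.1, 0.9]
finger_gap: 0.5
finger_force: 0.0
```

```bash
python3 - <<'E'
from h import *
c=wcam(); save(c,"w5"); r=measure(c); g=r["green"]; print(len(g)); 
P=c["P"]; h=cv2.cvtColor(c["frame"],cv2.COLOR_RGB2HSV)
m=(h[...,0]>45)&(h[...,0]<85)&(h[...,1]>90)&(np.hypot(P[...,0]-480,P[...,1]-322)<45)
q=P[m]; print(len(q),np.percentile(q,[2,50,98],axis=0).round(1)); t=q[q[:,2]>np.percentile(q[:,2],60)-1.5]; print(cv2.minEnclosingCircle(t[:,:2].astype(np.float32)))
print(manip.read_state()["eef_pos"])
E
```

```text
941
1035 [[474.9 310.1  38.9]
 [488.3 326.2  48.3]
 [496.4 340.2  97.1]]
((489.531494140625, 319.72076416015625), 25.89149284362793)
[481.18274754 322.16852019  69.52508933]
```

View pics/w5.png

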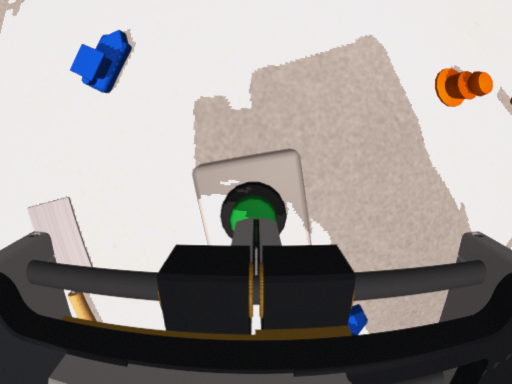

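The finger is over the green button at (253,215), whose top is at about z=47.5. Now I'll press slowly.

Request:
servo_tool:
  motion:
    - [[0, 0.002, -0.02, 0, 0, 0, 1], [0, 0.002, -0.034, 0, 0, 0, 1], [0, 0.002, -0.04, 0, 0, 0, 1], [0, 0.002, -0.046, 0, 0, 0, 1], [0, 0.002, -0.05, 0, 0, 0, 1], [0, 0.002, -0.05, 0, 0, 0, 1]]

```text
clock: 17.9
eef_pos: [480.0, 323.3, 42.3]
eef_rot: [3.142, -0.0, 0.16]
wrist_force: [-2.1, -1.6, 4.3]
finger_gap: 0.6
finger_force: 2.0
```

Request:
servo_tool:
  motion:
    - [[0, 0, -0.001, 0, 0, 0, 1], [0, 0, -0.002, 0, 0, 0, 1], [0, 0, -0.003, 0, 0, 0, 1], [0, 0, -0.003, 0, 0, 0, 1]]

```text
clock: 18.3
eef_pos: [480.1, 323.3, 42.0]
eef_rot: [-3.141, -0.001, 0.16]
wrist_force: [-6.5, -5.1, 17.8]
finger_gap: 0.5
finger_force: 8.8
```

The force jumped to 18 N with no further travel, so the button is on its stop and fully down. Release.

Request:
servo_tool:
  motion:
    - [[0, 0, 0.01, 0, 0, 0, 1], [0, 0, 0.03, 0, 0, 0, 1], [0, 0, 0.1, 0, 0, 0, 1], [0, 0, 0.2, 0, 0, 0, 1], [0, 0, 0.3, 0, 0, 0, 1], [0, 0, 0.3, 0, 0, 0, 1], [0, 0, 0.3, 0, 0, 0, 1]]

```text
clock: 19.0
eef_pos: [480.1, 323.4, 191.5]
eef_rot: [-3.141, -0.002, 0.16]
wrist_force: [-0.6, -0.1, -1.9]
finger_gap: 0.5
finger_force: 0.0
```

```bash
python3 - <<'E'
from h import *
r=report(cam("top")); s=manip.read_state(); print(s["clock"],s["eef_pos"],s["wrist_force"])
print(manip.sign_off())
E
```

```text
cross [575.7 -38. ] 67.10000000000036 rms 2.61
orange 169 [576.1 -36.9  38.5] [ 450. -165.   29.] [700.  89.  47.]
green 14 [478.5 333.2  46.6] [470. 323.  41.] [488. 339.  50.]
car 479 [573.6 -36.4  58.8] [ 506. -105.   42.] [643.  28.  81.]
yellow 23 [604.5 -30.9  60. ] [590. -37.  55.] [619. -26.  67.]
red 41 [525.  -44.9  71. ] [517. -65.  42.] [532. -24.  81.]
blue 31 [790.8  -0.  104.2] [771. -15.  88.] [811.  10. 115.]
scan 524 [798.8   0.9 105.6] [767. -75.  97.] [832.  75. 116.]
car rect ((572.9156494140625, -40.18272399902344), (122.78832244873047, 133.24514770507812), 46.20234680175781)
car pca -175.93692721242843
car heading yr 9.957271483245806
19.05 [479.62270565 323.0995958  189.97693134] [ 0.49710443 -0.35913534  0.20882716]
the job is handed in; nothing more can be done
None
```

The job is handed in at 19 s: the car's nose points at the middle lens to within about 1° by my measurements, the start button was then pressed to its stop and released, and I pushed only the orange arm and the button.

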